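# Feed the slide tray through the film scanner and hold it for the picture

## Task

Take the black slide tray off the light pad by its narrow tab and feed it level, nose first, through the slot of the film scanner, without forcing it, until the middle slide (red dot) is centred inside: the yellow line across the tray is then flush with the face of the scanner that the tray went in by. Nothing latches the tray there, so finish with the tab still gripped, holding the tray level and still there while the picture is taken. Leave the flask, the earbud case and the box of slides where they are.

Things in the scene. Friction and masses are not known exactly. Their poses are not given: they have to be found in the camera images.
- tray: Loose black slide tray, 66 mm wide (x), 180 long (y), 10 thick (z), plus a tab 36 wide, 60 long, 10 thick on its -y end; about 60 g. Origin: underside, below the middle slide (red dot). Nose (+y end) at y = 90 mm, its last 14 mm only 60 wide and 6 thick; body ends at y = -90, tab at -150; yellow line across at y = -60. Starts face up on the light pad, tab free beyond the pad's -y edge
- tray_mid (a point): point of the tray at half its thickness, 5 mm above its origin, in the middle of the middle slide; axes as the tray
- tray_tab (a point): point at half thickness in the tab, 125 mm behind tray_mid (tray y = -125 mm), a good place to grip the tab across its 36 mm width; when the middle slide is centred this point is 65 mm outside the scanner's face
- tray_nose (a point): middle of the nose's end, 90 mm ahead of tray_mid, at half thickness
- scanner: Fixed dark grey film scanner, 130 mm (x) by 120 (y) by 114 high, screen on top. A slot 68 wide, 12 high runs right through along its y axis, flaring evenly (pale lips) to 80 by 24 in the last 12 mm at each end. The tray has 2 mm play in all, in width and in height, and slides freely. End faces at y = +60 and -60 mm; the -y face is the one towards the light pad. Origin: underside centre
- slot (a point): centre of the slot, in the middle of the scanner, 46 mm above the desk; axes as the scanner. tray_mid belongs here, with the tray's y axis along the slot (1 mm lower if the tray lies on the slot's bed)
- light_pad: white flat drawing light pad, fixed, 230 mm (its x) by 170 mm (its y) by 8 mm high, origin underside centre; the tray starts on it
- flask: copper-coloured steel flask with a steel lid, loose, 64 mm across and 188 mm high, standing; origin underside centre; bystander
- earbud_case: white rounded earbud case, loose, 46 x 60 x 24 mm; origin underside centre; bystander
- slide_box: open blue box full of white slides standing on edge, loose, 60 x 120 mm and 54 mm high; origin underside centre; bystander
Things that resemble listed ones, but are neither listed nor needed, are in the scene too. There is more than one size of the tray; the job needs the larger.

How it is judged:
On the way:
1. the tray is lifted clear of the light pad in the fingers (height (world z) of tray_mid above 0.028 m and contact force between tray and light_pad below 0.05 N and contact force between the fingers and tray above 0.5 N), for 0.1 s.
At the end, for the whole second after the job is handed in: The tray is in the slot, middle slide within 4 mm of the scanner's middle along the slot (yellow line flush with the entry face), 3 mm across and in height, 0.05 rad of the slot's direction and of level; still; its tab between the fingers, gripped with over 1 N; bystanders within 20 mm (y of tray_mid in the frame of slot between -0.004 and 0.004 m and x of tray_mid in the frame of slot between -0.003 and 0.003 m and z of tray_mid in the frame of slot between -0.003 and 0.003 m and angle between the y axis of tray and the y axis of scanner, either way round below 0.05 rad and angle between tray's own z axis and vertical below 0.05 rad and linear speed of tray below 0.01 m/s and angular speed of tray below 0.1 rad/s and contact force between the fingers and tray above 1 N and y of the grasp point in the frame of tray_tab between -0.035 and 0.04 m and x of the grasp point in the frame of tray_tab between -0.02 and 0.02 m and z of the grasp point in the frame of tray_tab between -0.022 and 0.022 m and distance of each of flask, earbud_case, slide_box from where it was at the start of the episode below 0.02 m); the arm keeps its last pose, push and grip.
It fails at once if the tray is forced into the scanner (contact force over 25 N) (contact force between tray and scanner above 25 N).
It fails at once if the flask, earbud case or slide box is moved more than 20 mm or the flask knocked over (distance of any of flask, earbud_case, slide_box from where it was at the start of the episode above 0.02 m or angle between flask's own z axis and vertical above 0.3 rad).
It also fails if it takes over 51 s, if anything falls off the work surface, if the arm or the gripper's body presses on something with over 40 N, if the wrist force passes 120 N, or if a joint passes its speed limit or range.

## Robot

A 7-joint arm with a two-finger parallel gripper is mounted at the origin on the work surface. World frame = base frame: x ahead of the robot, y to its left, z up, the work surface at z = 0. Lengths are in m, angles in rad, forces in N, time in s.
With the tool pointing down it reaches from about 0.4 to 0.85 m from the base axis. Payload 4.5 kg.
Tool frame: the origin (TCP) lies between the finger pads; the fingertips stand 11 mm ahead of it and the grasp point (between the pads) lies 8 mm behind it (r.nose_length is the distance from the TCP to the fingertips, in m); z points along the fingers, y is the line along which they close (so a half turn about z gives the same grasp; the last joint's range is limited). The gripper opens to 88 mm and grips with 3 to 60 N. Pads are 18 mm wide; open, the fingers measure 123 mm over their backs; the gripper's body (75 mm by 187 mm) begins 45 mm behind the grasp point.
Start: joints at [1.263, 0.689, -0.195, 1.565, 0.157, 0.902, -0.215], TCP at [0.21, -0.589, 0.25] pointing down, gripper open.
Joint ranges: [-3.01, 3.01], [-0.46, 2.08], [-1.47, 1.51], [0.13, 2.56], [-1, 4.14], [0.04, 2.09], [-2.66, 2.66]. Speed limits (rad/s): [2.57, 2.57, 3.14, 3.14, 3.14, 3.14, 3.14].

## Interface

Orientations are given as a unit quaternion [x, y, z, w].
In Python, from plant import get_state, snapshot, camera_model, r gives the robot as it stands.
- The arm moves only by the shell command python3 -m inch 'ROWS' [FORCE]. ROWS is text: rows parted by semicolons, each of 7 numbers parted by spaces: the opening, from -1 (shut) to 1 (fully open), then the shift along the tool's x, y, z in m, then the turn, a rotation vector about the tool's x, y, z in rad. A call has 1 to 20 rows; each row shifts and turns the commanded pose from where the row before left it, along the tool's axes as they then stand; what a row does not reach is not made up. A row lasts 1/12 s, in which the tool goes at most 41.7 mm and 7.16 degrees, less where a joint would pass 70% of its speed; a pose out of reach is approached as far as the arm can. A call is refused whole if a number of a shift passes 0.0417 or a number of a turn 0.125, either way. A call with a gripper value outside its range is refused whole. The fingers move at their own pace and stop on an object; FORCE is the grip in N (left out, the last holds). Time passes only in rows, so rows that do not move let the fingers close. It gives the time, the measured TCP pose, the force, the opening and the grip force at its end, in the units of the state.
- get_state(): the state, without advancing time (a new reading comes with each control period).
- snapshot(name): name is "side" or "top" or "wrist"; returns (picture, depth): 384x512x3 uint8, red, green, blue; 384x512 float32, m along the optical axis (not along the pixel's ray), 0 where there is no reading.
- camera_model(name): a dict with "intrinsics" (3x3 intrinsics, pixels), "dist" ([k1, k2, p1, p2, k3] as OpenCV has them; the pictures are not rectified), "view" (4x4, takes a point from world to camera coordinates). Camera axes: x right, y down, z forward; pixel columns grow to the right and rows downward; lengths in m; the calibration is good to about 2 mm. A picture is of the moment at which its call begins: read the wrist's pose just before it. camera_model takes no time and is no camera call; for the wrist camera it gives the pose at the moment of the call.
- r.finish_job(): hands the job in; it is judged then, once.
The state is a dict: "clock": time; "q": joint angles; "qd": joint speeds; "joint_torque": joint torques, N m; "tool_pos": TCP position; "eef_rot": TCP orientation; "contact_force": force on the tool from outside, world axes, zero at the start; "moment": the same for the moment, N m; "opening": opening from 0.0 (shut) to 1.0 (fully open); "finger_force": force on a finger pad.
Only numpy, scipy, OpenCV 4.12 (cv2) and the standard library are available. Lean on these libraries where they do the work, as an engineer would, in place of code of your own. Each camera call takes 0.05 s, during which the arm holds its last target. There are 200 camera calls.

## Working session

There is one attempt and no reset: what is moved stays moved. The work goes in short steps, Python scripts to look and compute and a shell command to move; the robot and the scene stay as the last step left them, time stands still between calls to the robot, and variables do not carry over. Pictures are saved under pics/ and viewed, at most 10 in all, crops included, and the job is handed in when it is done.

```bash
ls; mkdir -p pics
python3 - <<'E'
from plant import *
import cv2,numpy as np
s=get_state();print(s)
for n in("top","side"):
    p,d=snapshot(n);np.savez(f"pics/{n}0.npz",p=p,d=d);cv2.imwrite(f"pics/{n}0.png",p[:,:,::-1])
    m=camera_model(n);print(n,m)
E
```

```text
pics
{'clock': 0.0, 'q': array([ 1.26279971,  0.6900202 , -0.19449942,  1.56638734,  0.15730457,
        0.90248916, -0.21510189]), 'qd': array([-8.12769289e-05,  7.46040898e-04,  1.40436487e-03, -1.17544659e-03,
        1.57092703e-03,  1.83242061e-04,  1.49581992e-04]), 'joint_torque': array([ 2.46671743e-04, -5.27550852e+01, -1.26715556e+00, -1.53428686e+01,
       -5.27577836e-02,  6.66128049e-03,  1.53132378e-04]), 'tool_pos': array([ 0.20921931, -0.58826505,  0.24887551]), 'eef_rot': array([ 9.85425184e-01,  1.70106706e-01, -2.35268213e-04, -9.26757135e-04]), 'contact_force': array([ 0.47572735, -0.50239467, -1.00775167]), 'moment': array([-0.05331002, -0.06421873,  0.00103238]), 'finger_force': 0.0, 'opening': 0.9992333319958647}
top {'intrinsics': array([[355.48751675,   0.        , 257.66678607],
       [  0.        , 355.48751675, 191.12556024],
       [  0.        ,   0.        ,   1.        ]]), 'dist': array([-0.02404573,  0.        ,  0.        ,  0.        ,  0.        ]), 'view': array([[ 0.00724596, -0.9999485 , -0.00710593,  0.00473867],
       [-0.99835905, -0.00683041, -0.05685561,  0.58037772],
       [ 0.05680414,  0.00750624, -0.99835712,  1.19280282],
       [ 0.        ,  0.        ,  0.        ,  1.        ]])}
side {'intrinsics': array([[382.70030885,   0.        , 250.92626079],
       [  0.        , 382.70030885, 191.61947871],
       [  0.        ,   0.        ,   1.        ]]), 'dist': array([-0.12772404,  0.        ,  0.        ,  0.        ,  0.        ]), 'view': array([[-0.73010969, -0.68325069,  0.01040868,  0.4382055 ],
       [-0.53608866,  0.56327649, -0.62875158,  0.35256684],
       [ 0.42373198, -0.46463759, -0.77753657,  1.21329624],
       [ 0.        ,  0.        ,  0.        ,  1.        ]])}
```

View pics/top0.png

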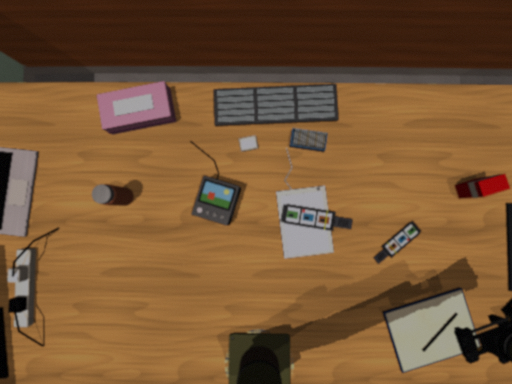

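View pics/side0.png

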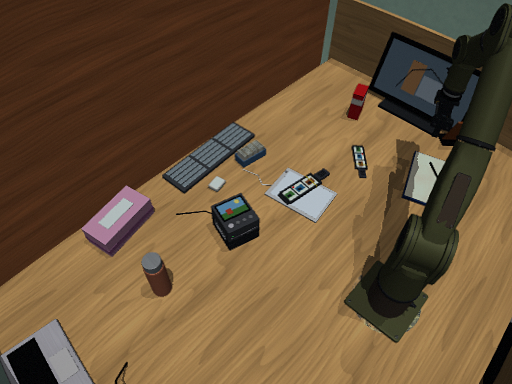

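The top view shows a large tray at (310,216) lying on the light pad with its tab at (345,222), and a smaller tray at (398,241) lying on bare desk. The large one on the pad fits the description. The scanner is at (216,200). I'll confirm this in a crop and measure coarsely.

```bash
cat > h.py <<'E'
import numpy as np,cv2
from plant import *
from scipy.spatial.transform import Rotation as R
def ray(m,uv,z):
    """pixels -> world points on plane height z"""
    uv=np.asarray(uv,float).reshape(-1,1,2)
    n=cv2.undistortPoints(uv,m["intrinsics"],m["dist"]).reshape(-1,2)
    V=m["view"];d=np.c_[n,np.ones(len(n))]@V[:3,:3];c=-V[:3,:3].T@V[:3,3]
    return c+d*((z-c[2])/d[:,2])[:,None]
def proj(m,P):
    V=m["view"];rv=cv2.Rodrigues(V[:3,:3])[0]
    return cv2.projectPoints(np.asarray(P,float).reshape(-1,1,3),rv,V[:3,3],m["intrinsics"],m["dist"])[0].reshape(-1,2)
def cloud(m,d):
    v,u=np.mgrid[:d.shape[0],:d.shape[1]]
    n=cv2.undistortPoints(np.stack([u,v],-1).reshape(-1,1,2).astype(float),m["intrinsics"],m["dist"]).reshape(-1,2)
    C=np.c_[n,np.ones(len(n))]*d.reshape(-1,1);V=m["view"]
    return ((C-V[:3,3])@V[:3,:3]).reshape(*d.shape,3)
def shot(name,f):
    m=camera_model(name);p,d=snapshot(name);np.savez(f"pics/{f}.npz",p=p,d=d,**m);cv2.imwrite(f"pics/{f}.png",p[:,:,::-1]);return p,d,m
E
python3 - <<'E'
from h import *
z=np.load("pics/top0.npz");p,d=z["p"],z["d"];m=camera_model("top")
W=cloud(m,d)
cv2.imwrite("pics/crop0.png",cv2.resize(p[130:280,180:440,::-1],None,fx=3,fy=3,interpolation=cv2.INTER_CUBIC))
dark=(p.max(2)<70)
roi=np.zeros_like(dark);roi[195:240,275:360]=1
M=(dark&roi).astype(np.uint8)
M=cv2.morphologyEx(M,cv2.MORPH_CLOSE,np.ones((9,9)))
c=max(cv2.findContours(M,0,2)[0],key=cv2.contourArea)
print("tray rect",ray(m,cv2.boxPoints(cv2.minAreaRect(c)),.018).round(4))
top=((W[...,2]>.095)&(W[...,2]<.13));roi[:]=0;roi[170:230,185:250]=1
c=max(cv2.findContours((top&roi).astype(np.uint8),0,2)[0],key=cv2.contourArea)
print("scan",cv2.minAreaRect(c),ray(m,cv2.boxPoints(cv2.minAreaRect(c)),.114).round(4))
for u,v in((345,222),(308,216),(308,245),(216,190),(398,241)):print(u,v,W[v,u].round(3))
m=camera_model("wrist");print(m)
E
```

```text
tray rect [[ 0.4808 -0.0709  0.018 ]
 [ 0.5405 -0.0808  0.018 ]
 [ 0.5028 -0.3119  0.018 ]
 [ 0.4432 -0.3014  0.018 ]]
scan ((214.95285034179688, 200.4853515625), (38.531898498535156, 41.462955474853516), 17.241458892822266) [[0.5    0.2176 0.114 ]
 [0.6244 0.1811 0.114 ]
 [0.5892 0.0651 0.114 ]
 [0.4654 0.1021 0.114 ]]
345 222 [ 0.478 -0.288  0.015]
308 216 [ 0.497 -0.162  0.017]
308 245 [ 0.399 -0.164  0.007]
216 190 [0.577 0.139 0.114]
398 241 [ 0.414 -0.471  0.005]
{'intrinsics': array([[274.94003085,   0.        , 250.75394674],
       [  0.        , 274.94003085, 190.65868082],
       [  0.        ,   0.        ,   1.        ]]), 'dist': array([-0.00653418,  0.        ,  0.        ,  0.        ,  0.        ]), 'view': array([[ 0.33592481, -0.94188582, -0.00237046, -0.62259545],
       [-0.89981108, -0.32166058,  0.29474478, -0.04222966],
       [-0.27837841, -0.09687912, -0.95557307,  0.39000273],
       [ 0.        ,  0.        ,  0.        ,  1.        ]])}
```

View pics/crop0.png

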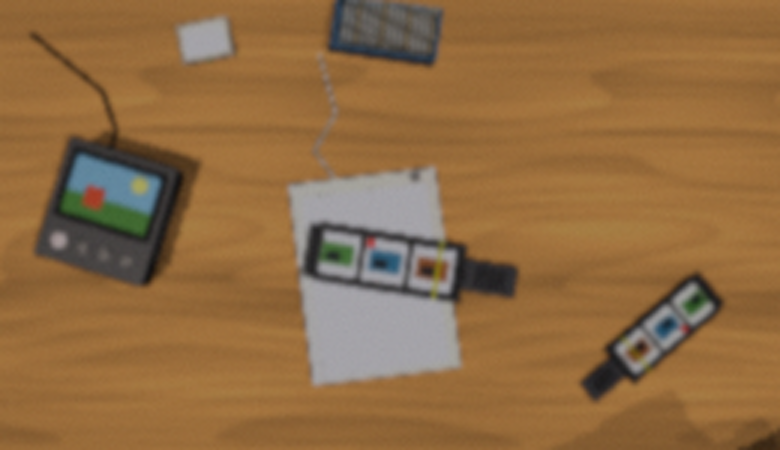

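The crop confirms it. The tray on the pad measures about 234 mm (big size), and the one at crop (650,335), top px (398,241), is the smaller. The scanner's sides are 129.6 × 121 mm, so its slot heading is about 73.7°. Tray heading is about 80.7°. Next I move the wrist camera over the tray.

```bash
r14=1; python3 -m inch '1 .029 -.0206 .0036 0 0 0;1 .029 -.0206 .0036 0 0 0;1 .029 -.0206 .0036 0 0 0;1 .029 -.0206 .0036 0 0 0;1 .029 -.0206 .0036 0 0 0;1 .029 -.0206 .0036 0 0 0;1 .029 -.0206 .0036 0 0 0;1 .029 -.0206 .0036 0 0 0;1 .029 -.0206 .0036 0 0 0;1 .029 -.0206 .0036 0 0 0;1 .029 -.0206 .0036 0 0 0;1 .029 -.0206 .0036 0 0 0;1 .029 -.0206 .0036 0 0 0;1 .029 -.0206 .0036 0 0 0'
python3 -m inch '1 0 0 0 0 0 -.118;1 0 0 0 0 0 -.118;1 0 0 0 0 0 -.118;1 0 0 0 0 0 -.118;1 0 0 0 0 0 -.118;1 0 0 0 0 0 -.118;1 0 0 0 0 0 -.118;1 0 0 0 0 0 -.118;1 0 0 0 0 0 -.118;1 0 0 0 0 0 0;1 0 0 0 0 0 0'
cat >> h.py <<'E'
def rel(p,heading,z=None):
    """tool-axes shift and turn from the measured pose to TCP p, tool x heading (deg), tool down"""
    s=get_state();T=R.from_quat(s["eef_rot"]);h=np.radians(heading)
    G=R.from_matrix(np.c_[[np.cos(h),np.sin(h),0],[np.sin(h),-np.cos(h),0],[0,0,-1]])
    print("tcp",s["tool_pos"].round(4),"shift",T.inv().apply(np.asarray(p)-s["tool_pos"]).round(4),"turn",(T.inv()*G).as_rotvec().round(4),
     "t",round(s["clock"],2),"F",s["contact_force"].round(1),"open",round(s["opening"],3),"grip",round(s["finger_force"],1),"q",s["q"].round(2))
E
python3 - <<'E'
from h import *
shot("wrist","w1");rel([.4965,-.18,.2],80.7)
E
```

```text
clock: 1.27
tool_pos: [0.4959, -0.1794, 0.1989]
eef_rot: [0.985, 0.17, -0.0, -0.0]
contact_force: [1.2, -1.5, -0.6]
opening: 1.002
finger_force: 0.0
clock: 2.18
tool_pos: [0.4951, -0.1811, 0.1991]
eef_rot: [0.765, 0.644, -0.0, -0.0]
contact_force: [0.4, 1.1, -0.3]
opening: 1.002
finger_force: 0.0
tcp [ 0.4952 -0.1811  0.1991] shift [ 0.0013  0.0011 -0.0009] turn [-0.0004 -0.0001 -0.0081] t 2.23 F [0.4 0.3 0.5] open 0.998 grip 0.0 q [ 0.52  0.66 -0.42  1.9   0.41  0.66 -0.32]
```

View pics/w1.png

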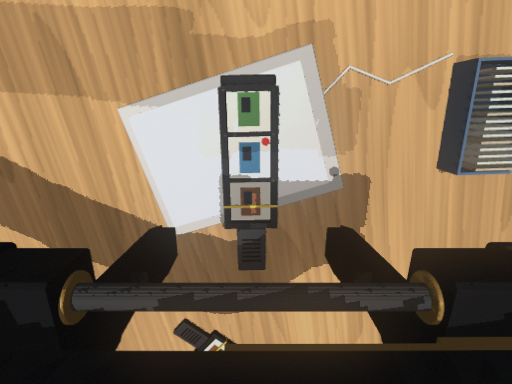

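The wrist view shows the tray upright in the picture: nose at about (249,78), yellow line at (250,206), tab from (250,228) to (250,269). Now I measure its axis, yellow line and ends.

```bash
cat >> h.py <<'E'
def trayfit(p,m,z,rows,tabrows,uc):
    """centres of body rows -> axis line in world at height z; heading deg; yellow line point; tab"""
    g=p.max(2).astype(int);out=[]
    def edges(v,w):
        dk=np.where(g[v,uc-w:uc+w]<75)[0]
        return (dk.min()+uc-w-.5,dk.max()+uc-w+.5)
    B=np.array([(v,)+edges(v,60) for v in rows])
    L=ray(m,B[:,[1,0]],z);Rr=ray(m,B[:,[2,0]],z)
    res={}
    hd=lambda P:(lambda a:np.degrees(np.arctan2(*(a*np.sign(a[1]))[::-1])))(cv2.fitLine(P[:,:2].astype(np.float32),cv2.DIST_HUBER,0,.01,.01).ravel()[:2])
    print("heading L,R",hd(L),hd(Rr),"width",np.median(np.linalg.norm(L-Rr,axis=1)),np.ptp(np.linalg.norm(L-Rr,axis=1)))
    C=(L+Rr)/2;a=np.radians((hd(L)+hd(Rr))/2);u=np.array([np.cos(a),np.sin(a)])
    c0=np.median(C[:,:2]-np.outer((C[:,:2]-C[0,:2])@u,u),axis=0)
    hsv=cv2.cvtColor(p,cv2.COLOR_RGB2HSV);Y=cv2.inRange(hsv,(20,120,100),(35,255,255));Y[:min(rows)]=0;Y[max(tabrows):]=0;Y[:,:uc-32]=0;Y[:,uc+32:]=0
    ys,xs=np.nonzero(Y);yp=ray(m,np.c_[xs,ys],z)[:,:2];t=np.median((yp-c0)@u);mid=c0+u*(t+.060)
    print("yellow px",len(ys),ys.mean().round(1),"mid",mid.round(4),"u",u.round(4),"heading",np.degrees(a).round(2))
    return mid,u
E
python3 - <<'E'
from h import *
z=np.load("pics/w1.npz");p,m=z["p"],{k:z[k] for k in("intrinsics","dist","view")}
mid,u=trayfit(p,m,.018,range(100,220),range(232,262),249)
W=cloud(m,z["d"]);print("heights",W[150,225],W[250,250,2],W[85,249,2])
for n,y in(("nose",78),("tabend",269)):
    q=ray(m,[[249,y]],.018)[0,:2];print(n,((q-mid)@u).round(4))
print("tab centre",mid-.125*u)
rel(np.r_[mid-.128*u,.016],np.degrees(np.arctan2(u[1],u[0])))
# predicted centre in top view vs
E
```

```text
Traceback (most recent call last):
  File "h.py", line 32, in trayfit
    B=np.array([(v,)+edges(v,60) for v in rows])
                     ~~~~~^^^^^^
  File "h.py", line 31, in edges
    return (dk.min()+uc-w-.5,dk.max()+uc-w+.5)
            ~~~~~~^^
ValueError: zero-size array to reduction operation minimum which has no identity
```

```bash
sed -i 's|^    B=np.array.*|    B=np.array([(v,)+edges(v,60) for v in rows if (g[v,uc-60:uc+60]<75).sum()>4]);w=B[:,2]-B[:,1];B=B[abs(w-np.median(w))<5]|' h.py
python3 - <<'E'
from h import *
z=np.load("pics/w1.npz");p,m=z["p"],{k:z[k] for k in("intrinsics","dist","view")}
mid,u=trayfit(p,m,.018,range(100,220),range(232,262),249)
W=cloud(m,z["d"]);print("heights",W[150,225],W[250,250,2],W[85,249,2])
for n,y in(("nose",78),("tabend",269)):
    q=ray(m,[[249,y]],.018)[0,:2];print(n,((q-mid)@u).round(4))
print("tab centre",mid-.125*u)
rel(np.r_[mid-.128*u,.016],np.degrees(np.arctan2(u[1],u[0])))
E
```

```text
heading L,R 81.19499 81.7376 width 0.0642936289860966 0.0040892258048329175
yellow px 122 206.1 mid [ 0.4953 -0.1609] u [0.1484 0.9889] heading 81.47
heights [ 0.46899479 -0.14771169  0.01744963] 0.017739855514742865 0.017708807713799395
nose 0.0856
tabend -0.1482
tab centre [ 0.47679298 -0.28452321]
tcp [ 0.4952 -0.1811  0.1991] shift [-0.1081 -0.0004  0.1831] turn [-0.0004 -0.0001 -0.0215] t 2.23 F [0.4 0.3 0.5] open 0.998 grip 0.0 q [ 0.52  0.66 -0.42  1.9   0.41  0.66 -0.32]
```

Nose and tab end measure at +86 and -148 mm (expected 90 and -150), width is 64 mm and top height about 17.5 mm, so the fit agrees. I'm going down on the tab.

```bash
python3 -m inch '.4 -.027 0 0 0 0 -.0215;.4 -.027 0 0 0 0 0;.4 -.027 0 0 0 0 0;.4 -.027 0 0 0 0 0;.4 0 0 .033 0 0 0;.4 0 0 .033 0 0 0;.4 0 0 .033 0 0 0;.4 0 0 .033 0 0 0;.4 0 0 .02 0 0 0;.4 0 0 .01 0 0 0;.4 0 0 0 0 0 0;.4 0 0 0 0 0 0'
python3 - <<'E'
from h import *
rel([0.4763,-.2875,.016],81.47);shot("wrist","w2")
E
```

```text
clock: 3.23
tool_pos: [0.4795, -0.2878, 0.0377]
eef_rot: [0.757, 0.654, -0.0, 0.0]
contact_force: [-0.2, -0.3, 0.8]
opening: 0.702
finger_force: 0.0
tcp [ 0.4795 -0.2878  0.0377] shift [-0.0001 -0.0032  0.0217] turn [0.0003 0.0004 0.0027] t 3.23 F [-0.2 -0.3  0.8] open 0.702 grip 0.0 q [ 0.61  0.94 -0.26  1.89  0.59  0.38 -0.25]
```

View pics/w2.png

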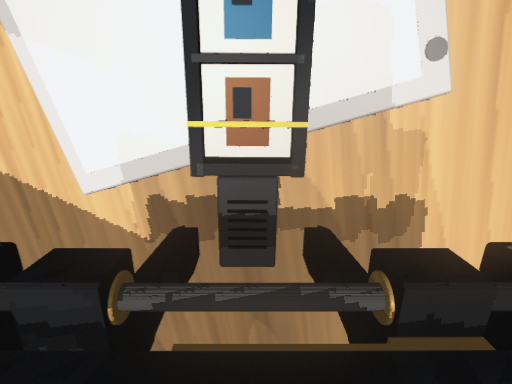

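The tab at (248,220) is centred between the fingers to about 2 mm. I descend the last 21 mm, close and lift.

```bash
python3 -m inch '.4 0 -.002 .011 0 0 0;.4 0 0 .01 0 0 0;.4 0 0 0 0 0 0;-1 0 0 0 0 0 0;-1 0 0 0 0 0 0;-1 0 0 0 0 0 0;-1 0 0 0 0 0 0;-1 0 0 0 0 0 0;-1 0 0 0 0 0 0;-1 0 0 0 0 0 0;-1 0 0 0 0 0 0' 55
python3 -m inch '-1 0 0 -.005 0 0 0;-1 0 0 -.01 0 0 0;-1 0 0 -.02 0 0 0;-1 0 0 -.03 0 0 0;-1 0 0 -.03 0 0 0;-1 0 0 -.03 0 0 0;-1 0 0 0 0 0 0;-1 0 0 0 0 0 0;-1 0 0 0 0 0 0;-1 0 0 0 0 0 0'
python3 - <<'E'
from h import *
rel([0.4763,-.2875,.141],81.47);p,d,m=shot("wrist","w3")
E
```

```text
clock: 4.2
tool_pos: [0.4775, -0.2877, 0.0166]
eef_rot: [0.757, 0.654, 0.0, 0.0]
contact_force: [-0.1, -0.1, 1.5]
opening: 0.396
finger_force: 55.0
clock: 5.03
tool_pos: [0.4761, -0.2873, 0.1404]
eef_rot: [0.757, 0.654, -0.001, -0.001]
contact_force: [0.8, -0.7, -0.8]
opening: 0.403
finger_force: 55.0
tcp [ 0.4761 -0.2873  0.1404] shift [-0.0002  0.0002 -0.0006] turn [-0.0025 -0.0004  0.0035] t 5.03 F [ 0.8 -0.7 -0.8] open 0.403 grip 55.0 q [ 0.69  0.78 -0.39  1.86  0.5   0.6  -0.16]
```

View pics/w3.png

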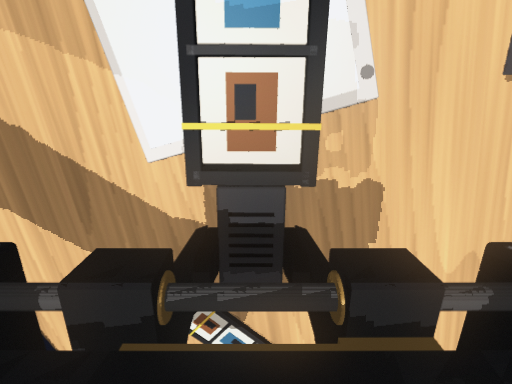

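The tray is held at the tab: opening 35.5 mm, grip 55 N, with the yellow line visible at (250,126). I check its sag from the depth, then hover beside the scanner so its top can be measured with the same wrist camera.

```bash
cat >> h.py <<'E'
def plane(P):
    c=np.median(P,0);k=np.abs(P[:,2]-c[2])<.012;A=np.c_[P[k,:2]-c[:2],np.ones(k.sum())]
    for _ in range(3):
        s=np.linalg.lstsq(A,P[k,2],rcond=None)[0];e=np.abs(A@s-P[k,2]);A=A[e<.003];k=np.flatnonzero(k)[e<.003] if k.dtype==bool else k[e<.003]
    return c,s
def sag(d,m,u,v0,v1,u0,u1):
    W=cloud(m,d)[v0:v1,u0:u1].reshape(-1,3);c,s=plane(W[W[:,2]>0.01])
    x=np.array([u[1],-u[0]]);print("tray top z",s[2].round(4),"at",c.round(3),"slope along/across",(s[:2]@u).round(4),(s[:2]@x).round(4))
E
python3 - <<'E'
from h import *
z=np.load("pics/w3.npz");m={k:z[k] for k in("intrinsics","dist","view")}
sag(z["d"],m,np.array([.1484,.9889]),2,180,195,310)
trayfit(z["p"],m,.1406+.0014,range(20,170),range(190,240),251)
E
python3 -m inch '-1 .013 .005 -.004 0 0 0;-1 .0261 .0096 -.0079 0 0 0;-1 .0261 .0096 -.0079 0 0 0;-1 .0261 .0096 -.0079 0 0 0;-1 .0261 .0096 -.0079 0 0 0;-1 .0261 .0096 -.0079 0 0 0;-1 .0261 .0096 -.0079 0 0 0;-1 .0261 .0096 -.0079 0 0 0;-1 .0261 .0096 -.0079 0 0 0;-1 .0261 .0096 -.0079 0 0 0;-1 .0261 .0096 -.0079 0 0 0;-1 .0261 .0096 -.0079 0 0 0;-1 .0261 .0096 -.0079 0 0 0;-1 .0261 .0096 -.0079 0 0 0;-1 .013 .005 -.004 0 0 0;-1 0 0 0 0 0 .068;-1 0 0 0 0 0 .068;-1 0 0 0 0 0 0;-1 0 0 0 0 0 0'
python3 - <<'E'
from h import *
shot("wrist","w4");rel([0.665,.054,.25],73.7)
E
```

```text
tray top z 0.1399 at [ 0.487 -0.204  0.14 ] slope along/across -0.0066 -0.002
heading L,R 78.08062 85.307106 width 0.05486100775602258 0.008692358832016862
yellow px 444 126.0 mid [ 0.4929 -0.1605] u [0.1445 0.9895] heading 81.69
clock: 6.67
tool_pos: [0.6629, 0.0556, 0.2513]
eef_rot: [0.798, 0.602, -0.001, -0.0]
contact_force: [0.1, -0.3, -1.1]
opening: 0.4
finger_force: 55.0
tcp [0.663  0.0551 0.2515] shift [-0.0005  0.0023  0.0015] turn [-0.0013  0.0004  0.0056] t 6.72 F [ 0.1  0.9 -0.7] open 0.402 grip 55.0 q [ 0.04  0.76 -0.38  1.42  0.3   1.02 -0.68]
```

View pics/w4.png

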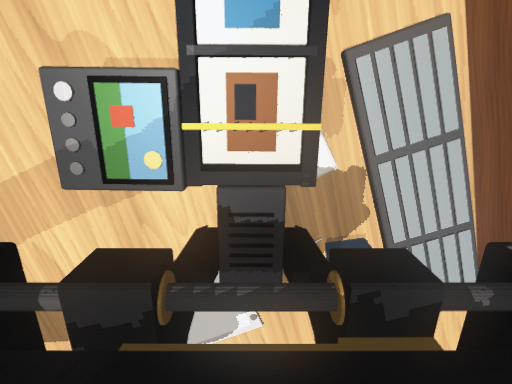

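The scanner top is at left (40–183, 67–189), its left, top and bottom edges clear; the tray covers only the right border. I fit both in this one image.

```bash
sed -i 's/edges(v,60)/edges(v,W)/;s/uc-60:uc+60/uc-W:uc+W/;s/tabrows,uc)/tabrows,uc,W=60)/' h.py
python3 - <<'E'
from h import *
z=np.load("pics/w4.npz");p=z["p"];m={k:z[k] for k in("intrinsics","dist","view")}
h0=np.array([.2807,.9598])
sag(z["d"],m,h0,2,180,195,310)
for zt in(.2500,.2520):trayfit(p,m,zt,range(5,175),range(190,240),251,72)
W=cloud(m,z["d"]);T=((W[...,2]>.108)&(W[...,2]<.122)).astype(np.uint8);T[:,179:]=0;T[:,:20]=0;T[220:]=0
print("top z",np.median(W[...,2][T>0]))
T=cv2.morphologyEx(T,cv2.MORPH_CLOSE,np.ones((7,7)));T=cv2.morphologyEx(T,cv2.MORPH_OPEN,np.ones((5,5)))
L=[];U=[];D=[]
for v in range(80,180):
    k=np.flatnonzero(T[v]);L.append((k.min()-.5,v))
for u in range(75,172):
    k=np.flatnonzero(T[:,u]);U.append((u,k.min()-.5));D.append((u,k.max()+.5))
for n,P in(("L",L),("U",U),("D",D)):
    P=ray(m,P,.114)[:,:2];l=cv2.fitLine(P.astype(np.float32),cv2.DIST_HUBER,0,.001,.001).ravel();print(n,np.degrees(np.arctan2(l[1],l[0])).round(2),l[2:].round(4),"resid",np.abs((P-l[2:])@[l[1],-l[0]]).max().round(4))
for v in(80,100,120,140,160,180,186):
    print(v,[int(x) for x in p[v,165:200].max(1)],W[v,172:190:3,2].round(3))
E
```

```text
tray top z 0.2507 at [0.685 0.136 0.251] slope along/across -0.0074 -0.0014
heading L,R 69.75715 77.58662 width 0.06497483703902035 0.006394782665776651
yellow px 440 126.1 mid [0.6963 0.1785] u [0.2811 0.9597] heading 73.67
heading L,R 69.75678 77.58787 width 0.06401897067688075 0.0063007068985723585
yellow px 440 126.1 mid [0.6963 0.1787] u [0.2811 0.9597] heading 73.67
top z 0.11285761854626299
L 73.64 [0.4876 0.1614] resid 0.0006
U -16.07 [0.5836 0.1938] resid 0.0008
D -16.7 [0.525  0.0883] resid 0.0006
80 [48, 38, 103, 132, 132, 131, 132, 133, 133, 133, 112, 81, 57, 35, 28, 51, 61, 61, 61, 61, 63, 63, 62, 63, 65, 55, 49, 50, 50, 50, 45, 35, 23, 65, 230] [0.112 0.111 0.109 0.251 0.253 0.252]
100 [46, 45, 28, 80, 119, 128, 129, 129, 130, 118, 111, 96, 71, 53, 36, 28, 40, 49, 51, 50, 52, 51, 50, 51, 52, 50, 50, 52, 52, 52, 53, 46, 37, 29, 100] [0.112 0.111 0.11  0.252 0.251 0.251]
120 [36, 34, 36, 36, 46, 90, 106, 104, 104, 105, 105, 107, 96, 75, 58, 41, 34, 37, 49, 53, 52, 53, 54, 53, 54, 54, 53, 53, 55, 55, 55, 55, 50, 41, 33] [0.113 0.112 0.111 0.105 0.251 0.252]
140 [53, 34, 35, 35, 36, 27, 82, 98, 99, 100, 100, 99, 100, 95, 77, 62, 47, 39, 39, 49, 56, 56, 55, 55, 56, 56, 56, 56, 58, 57, 58, 58, 58, 53, 45] [0.112 0.112 0.111 0.111 0.252 0.251]
160 [213, 123, 35, 35, 36, 36, 37, 51, 85, 95, 96, 96, 97, 97, 96, 81, 69, 55, 45, 39, 50, 56, 59, 60, 60, 60, 60, 60, 62, 60, 62, 61, 62, 63, 57] [0.11  0.112 0.113 0.11  0.104 0.252]
180 [42, 43, 44, 43, 42, 43, 42, 43, 44, 82, 93, 94, 95, 93, 94, 95, 86, 77, 64, 54, 50, 57, 64, 66, 67, 65, 66, 67, 67, 67, 66, 66, 68, 67, 67] [0.114 0.111 0.111 0.111 0.108 0.251]
186 [92, 92, 94, 93, 94, 93, 92, 93, 93, 93, 93, 93, 95, 94, 95, 96, 90, 81, 72, 57, 53, 53, 114, 172, 193, 194, 193, 192, 194, 194, 194, 193, 194, 195, 195] [ 0.112  0.111  0.111  0.112  0.109 -0.002]
```

Run:
```python
from h import *
z=np.load("pics/w3.npz");m3={k:z[k] for k in("intrinsics","dist","view")}
mid,u=trayfit(z["p"],m3,.1405,range(5,175),range(190,240),251,85)
tcp=np.array([.4761,-.2873]);a=np.radians(81.67);ut=np.array([np.cos(a),np.sin(a)]) # tool x at w3
s=R.from_quat([.757,.654,-.001,-.001]).as_matrix()[:2,0];print("tool heading w3",np.degrees(np.arctan2(s[1],s[0])))
print("mid in tool x,y",(mid-tcp)@s,(mid-tcp)@[s[1],-s[0]])
z=np.load("pics/w4.npz");m={k:z[k] for k in("intrinsics","dist","view")}
V=m["view"];c=-V[:3,:3].T@V[:3,3];X=np.array([.9595,-.2818]);U=np.array([.2818,.9595])
print("cam lat",c[:2]@X,"along",c[:2]@U,c[2])
for q in((184,180),(186,186)):print(ray(m,[q],.112)[0,:2]@X)
for t,zz in(("TL",(40.5,67.5)),("BL",(62,189))):print(t,ray(m,[zz],.114)[0,:2]@X)
p,d,m=shot("top","t1")
t=np.load("pics/top0.npz");W=cloud(m,t["d"])
T=((W[...,2]>.1)&(W[...,2]<.13)).astype(np.uint8);T[:,:185]=0;T[:,250:]=0;T[:165]=0;T[235:]=0
c,s,a=cv2.minAreaRect(max(cv2.findContours(T,0,2)[0],key=cv2.contourArea))
P=ray(m,[c],.114)[0,:2];print("top: centre",P,"lat",P@X,"along",P@U,"npx",T.sum())
ys,xs=np.nonzero(T);P=ray(m,[[xs.mean(),ys.mean()]],.114)[0,:2];print("centroid",P,P@X,P@U)
rel([0,0,.25],73.62)
```

```text
heading L,R 81.513565 81.712906 width 0.06507280578829011 0.0008015180097243196
yellow px 444 126.0 mid [ 0.4933 -0.1607] u [0.1459 0.9893] heading 81.61
tool heading w3 81.64988719078228
mid in tool x,y 0.12774955617003814 -0.0013302523578920418
cam lat 0.6183853153913074 along 0.31678325757186954 0.38594962562252433
0.5496402843119288
0.5513102207205477
TL 0.425282828839233
BL 0.4226892348497956
top: centre [0.54474184 0.14169459] lat 0.4827502619417364 along 0.28946420975554293 npx 1581
centroid [0.54447437 0.1415344 ] 0.48253876843717824 0.28923513653155897
tcp [0.6631 0.0548 0.2516] shift [-0.2357 -0.6222  0.0022] turn [-0.0009  0.0003  0.0064] t 6.77 F [-0.3 -0.3 -0.9] open 0.399 grip 55.0 q [ 0.04  0.76 -0.38  1.42  0.3   1.02 -0.68]
```

The wrist and top cameras agree on the scanner to about 2–3 mm (lateral 0.485 and 0.483). I move to the pre-insert pose and compare tray with scanner in the top picture.

```bash
python3 -m inch '-1 -.0267 -.0135 0 0 .007 .006;-1 -.0267 -.0135 0 0 0 0;-1 -.0267 -.0135 0 0 0 0;-1 -.0267 -.0135 0 0 0 0;-1 -.0267 -.0135 0 0 0 0;-1 -.0267 -.0135 0 0 0 0;-1 -.0267 -.0135 0 0 0 0;-1 -.0267 -.0135 0 0 0 0;-1 -.0267 -.0135 0 0 0 0;-1 -.0267 -.0135 0 0 0 0;-1 0 0 .03 0 0 0;-1 0 0 .03 0 0 0;-1 0 0 .03 0 0 0;-1 0 0 .03 0 0 0;-1 0 0 .03 0 0 0;-1 0 0 .03 0 0 0;-1 0 0 .015 0 0 0;-1 0 0 .005 0 0 0;-1 0 0 0 0 0 0;-1 0 0 0 0 0 0'
cat >> h.py <<'E'
X=np.array([.9595,-.2818]);U=np.array([.2818,.9595])
E
python3 - <<'E'
from h import *
lat,al=.4855,-.0275
rel(np.r_[lat*X+al*U,.051],73.62)
s=get_state();print("tcp lat,along",s["tool_pos"][:2]@X,s["tool_pos"][:2]@U)
p,d,m=shot("wrist","w5")
mid,u=trayfit(p,m,.051,range(5,175),range(190,240),251,85);print("wrist mid lat/along",mid@X,mid@U)
sag(d,m,U,2,180,195,310)
p,d,m=shot("top","t2")
pr=proj(m,[np.r_[lat*X+(al+.128+k)*U,.051] for k in(-.150,-.06,0,.09)]);print(pr.round(1))
x,y=pr.mean(0).astype(int)
cv2.imwrite("pics/t2c.png",cv2.resize(p[130:280,180:380,::-1],None,fx=4,fy=4,interpolation=cv2.INTER_CUBIC))
E
```

```text
clock: 8.43
tool_pos: [0.4593, -0.1622, 0.0509]
eef_rot: [0.801, 0.599, 0.003, -0.002]
contact_force: [-0.1, 0.6, 0.2]
opening: 0.402
finger_force: 55.0
tcp [ 0.4593 -0.1622  0.0509] shift [-0.0013 -0.0009 -0.0001] turn [ 0.0009 -0.0072 -0.0013] t 8.43 F [-0.1  0.6  0.2] open 0.402 grip 55.0 q [ 0.33  0.88 -0.13  2.11  0.55  0.18 -0.58]
tcp lat,along 0.48642205264106564 -0.02618716390836883
heading L,R 73.68533 73.27204 width 0.06547589619828031 0.0007894474090960057
yellow px 443 126.0 mid [ 0.4942 -0.0396] u [0.2844 0.9587] heading 73.48
wrist mid lat/along 0.4853069230984954 0.10127098255916375
tray top z 0.051 at [ 0.482 -0.082  0.051] slope along/across -0.0001 0.0008
[[316.1 230. ]
 [289.8 222.1]
 [272.4 216.8]
 [246.2 208.9]]
```

View pics/t2c.png

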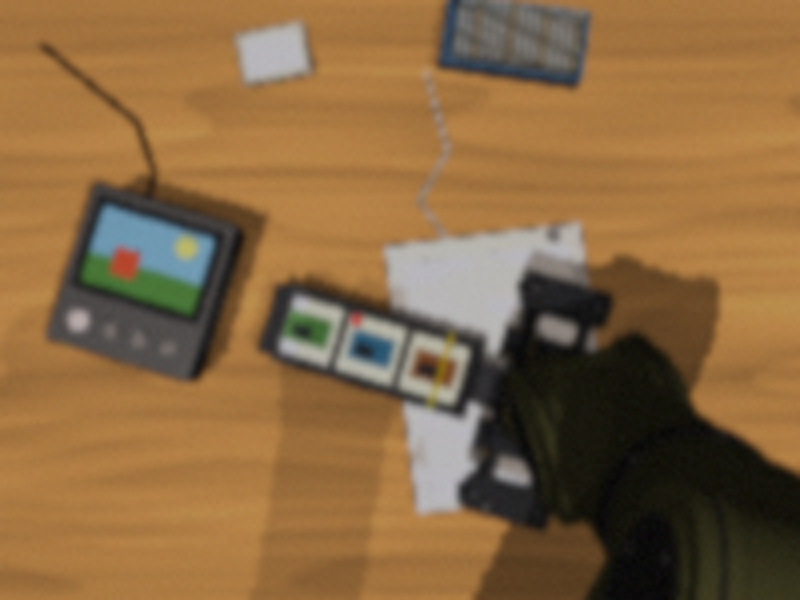

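The crop shows the tray level in front of the scanner with its nose at about crop (272,320) and its axis toward the scanner face. I measure the tray's axis in this top picture by height mask, to compare with the scanner in the same camera.

Run:
```python
from h import *
z=np.load("pics/t2.npz");p=z["p"];m={k:z[k] for k in("intrinsics","dist","view")}
W=cloud(m,z["d"]);T=((W[...,2]>.03)&(W[...,2]<.07)).astype(np.uint8)
lat=W[...,:2]@X;al=W[...,:2]@U
T[(np.abs(lat-.485)>.06)|(al<.04)|(al>.21)]=0
ys,xs=np.nonzero(T);P=ray(m,np.c_[xs,ys],.051)[:,:2];l=P@X;a=P@U
k=(a>.055)&(a<.16);A=np.polyfit(a[k]-.1,l[k],1);print("n",k.sum(),"area mm2/px: width",k.sum()*(1.14/355.49)**2/.105,"lat@0.1",A[1],"slope",A[0],"range along",a.min(),a.max(), "lat pct",np.percentile(l[k],[1,99]))
# appearance edges: dark frame rim, per column crossing the tray
hsv=cv2.cvtColor(p,cv2.COLOR_RGB2HSV);Y=cv2.inRange(hsv,(20,120,100),(35,255,255));Y[(np.abs(lat-.485)>.05)|(np.abs(al-.04)>.03)]=0
ys,xs=np.nonzero(Y)
if len(ys):q=ray(m,[[xs.mean(),ys.mean()]],.051)[0,:2];print("yellow",len(ys),q@X,q@U)
# scanner again, this image
S=((W[...,2]>.1)&(W[...,2]<.13)).astype(np.uint8);S[:,:185]=0;S[:,250:]=0;S[:165]=0;S[235:]=0
ys,xs=np.nonzero(S);q=ray(m,np.c_[xs,ys],.114)[:,:2];print("scanner",q.mean(0)@X,q.mean(0)@U,cv2.minAreaRect(np.c_[xs,ys].astype(np.float32)))
```

```text
n 640 area mm2/px: width 0.06268239771760983 lat@0.1 0.484153384644671 slope 0.006207546414786063 range along 0.03983174324501516 0.1906106178080818 lat pct [0.4519095  0.51661154]
yellow 16 0.491581680740167 0.040902176674359206
scanner 0.4826273756202595 0.2894743437584239 ((214.86654663085938, 200.42706298828125), (38.29851531982422, 41.460227966308594), 17.35402488708496)
```

Tray-to-scanner lateral offset is +1.5 mm in the top camera and about -0.5 mm in the wrist camera, well inside the ±10 mm flare. Travel needed is about 0.189 m by both. I start in gently.

```bash
python3 -m inch '-1 .008 -.0005 0 0 0 0;-1 .01 0 .0001 0 0 0;-1 .01 0 .0001 0 0 0;-1 .006 0 0 0 0 0;-1 .004 0 0 0 0 0;-1 .003 0 0 0 0 0;-1 .003 0 0 0 0 0;-1 0 0 0 0 0 0'
python3 -m inch '-1 .003 0 0 0 0 0;-1 .003 0 0 0 0 0;-1 .003 0 .0001 0 0 0;-1 0 0 0 0 0 0'
python3 -m inch '-1 .003 0 0 0 0 0;-1 .003 0 0 0 0 0;-1 0 0 0 0 0 0'
python3 - <<'E'
from h import *
rel(np.r_[.486*X+.0*U,.051],73.62)
s=get_state();print("tcp lat,along",s["tool_pos"][:2]@X,s["tool_pos"][:2]@U,"F lat/along",s["contact_force"][:2]@X,s["contact_force"][:2]@U,"M",s["moment"].round(2))
E
```

```text
clock: 9.2
tool_pos: [0.4711, -0.1192, 0.0504]
eef_rot: [0.801, 0.599, 0.003, -0.002]
contact_force: [-0.4, 0.7, -1.1]
opening: 0.398
finger_force: 55.0
clock: 9.53
tool_pos: [0.4737, -0.1104, 0.0504]
eef_rot: [0.801, 0.599, 0.003, -0.002]
contact_force: [0.7, 0.4, -0.8]
opening: 0.399
finger_force: 55.0
clock: 9.78
tool_pos: [0.4754, -0.1046, 0.0505]
eef_rot: [0.801, 0.599, 0.003, -0.002]
contact_force: [0.2, -0.6, -0.0]
opening: 0.404
finger_force: 55.0
tcp [ 0.4754 -0.1046  0.0505] shift [-0.0336  0.0004 -0.0008] turn [ 0.0002 -0.0077 -0.0007] t 9.78 F [ 0.2 -0.6 -0. ] open 0.404 grip 55.0 q [ 0.2   0.88 -0.12  2.11  0.5   0.18 -0.66]
tcp lat,along 0.4856521892498393 0.03358034058056525 F lat/along 0.3060264571477212 -0.5050590646363412 M [-0.12 -0.1   0.02]
```

Nose is past the throat with no force. The full-width body enters next, so I keep small steps.

```bash
python3 -m inch '-1 .003 0 0 0 0 0;-1 .003 0 0 0 0 0;-1 0 0 0 0 0 0'
python3 -m inch '-1 .003 0 0 0 0 0;-1 .003 0 0 0 0 0;-1 0 0 0 0 0 0'
python3 -m inch '-1 .003 0 0 0 0 0;-1 .003 0 .0001 0 0 0;-1 0 0 0 0 0 0'
python3 -m inch '-1 .003 0 0 0 0 0;-1 .003 0 0 0 0 0;-1 0 0 0 0 0 0'
python3 - <<'E'
from h import *
rel(np.r_[.486*X+.0*U,.051],73.62)
s=get_state();print("tcp lat,along",s["tool_pos"][:2]@X,s["tool_pos"][:2]@U,"F lat/along",s["contact_force"][:2]@X,s["contact_force"][:2]@U,"M",s["moment"].round(2))
p,d,m=shot("wrist","w6")
mid,u=trayfit(p,m,.051,range(5,175),range(190,240),251,85);print("wrist mid lat/along",mid@X,mid@U)
sag(d,m,U,2,180,195,310)
E
```

```text
clock: 10.03
tool_pos: [0.4771, -0.0989, 0.0505]
eef_rot: [0.801, 0.599, 0.003, -0.002]
contact_force: [0.2, -0.0, -0.3]
opening: 0.398
finger_force: 55.0
clock: 10.28
tool_pos: [0.4789, -0.093, 0.0506]
eef_rot: [0.801, 0.599, 0.003, -0.002]
contact_force: [0.1, -0.8, -0.2]
opening: 0.398
finger_force: 55.0
clock: 10.53
tool_pos: [0.4806, -0.0873, 0.0505]
eef_rot: [0.801, 0.599, 0.003, -0.002]
contact_force: [-0.2, -0.0, 0.5]
opening: 0.403
finger_force: 55.0
clock: 10.78
tool_pos: [0.4823, -0.0815, 0.0505]
eef_rot: [0.801, 0.599, 0.003, -0.002]
contact_force: [0.7, 0.5, -0.1]
opening: 0.405
finger_force: 55.0
tcp [ 0.4823 -0.0815  0.0505] shift [-0.0577  0.0003 -0.0009] turn [ 0.0004 -0.0078 -0.0006] t 10.78 F [ 0.7  0.5 -0.1] open 0.405 grip 55.0 q [ 0.15  0.88 -0.12  2.11  0.48  0.18 -0.68]
tcp lat,along 0.4857559875953201 0.05768609388618332 F lat/along 0.5692338698008951 0.6774655175566898 M [-0.12 -0.04  0.02]
heading L,R 73.42766 73.46981 width 0.06525389958509992 0.000839964321500769
yellow px 434 126.0 mid [0.5171 0.0411] u [0.2849 0.9586] heading 73.45
wrist mid lat/along 0.48456417156880754 0.18514425808694865
tray top z 0.0507 at [ 0.505 -0.001  0.051] slope along/across 0.0008 0.0005
```

Body is in the throat with under 1 N, and about 105 mm remain. I continue faster but check the force.

```bash
python3 -m inch '-1 .004 0 0 0 0 0;-1 .004 0 .0001 0 0 0;-1 .004 0 0 0 0 0;-1 .004 0 0 0 0 0;-1 .004 0 .0001 0 0 0;-1 0 0 0 0 0 0'
python3 -m inch '-1 .004 0 0 0 0 0;-1 .004 0 .0001 0 0 0;-1 .004 0 0 0 0 0;-1 .004 0 0 0 0 0;-1 .004 0 .0001 0 0 0;-1 0 0 0 0 0 0'
python3 - <<'E'
from h import *
rel(np.r_[.486*X+.0*U,.051],73.62)
s=get_state();print("tcp lat,along",s["tool_pos"][:2]@X,s["tool_pos"][:2]@U,"F lat/along",s["contact_force"][:2]@X,s["contact_force"][:2]@U,"M",s["moment"].round(2))
E
```

```text
clock: 11.33
tool_pos: [0.4882, -0.0618, 0.0505]
eef_rot: [0.801, 0.599, 0.003, -0.002]
contact_force: [0.8, 0.1, -1.2]
opening: 0.399
finger_force: 55.0
clock: 11.83
tool_pos: [0.4938, -0.0427, 0.0504]
eef_rot: [0.801, 0.599, 0.003, -0.002]
contact_force: [0.1, 0.2, -1.3]
opening: 0.399
finger_force: 55.0
tcp [ 0.4938 -0.0427  0.0504] shift [-0.0981  0.0003 -0.0014] turn [ 0.0004 -0.0081 -0.0001] t 11.83 F [ 0.1  0.2 -1.3] open 0.399 grip 55.0 q [ 0.07  0.88 -0.12  2.09  0.45  0.19 -0.73]
tcp lat,along 0.48580306971451725 0.09812649974574489 F lat/along 0.02062008565884781 0.2355343434860002 M [-0.11 -0.05 -0.04]
```

```bash
python3 -m inch '-1 .004 0 0 0 0 0;-1 .004 0 0 0 0 0;-1 .004 0 0 0 0 0;-1 .004 0 0 0 0 0;-1 .004 0 0 0 0 0;-1 0 0 0 0 0 0'
python3 -m inch '-1 .004 0 0 0 0 0;-1 .004 0 0 0 0 0;-1 .004 0 .0001 0 0 0;-1 .004 0 0 0 0 0;-1 .004 0 .0001 0 0 0;-1 .004 0 0 0 0 0;-1 .004 0 0 0 0 0;-1 0 0 0 0 0 0'
python3 - <<'E'
from h import *
s=get_state();print("tcp lat,along",s["tool_pos"][:2]@X,s["tool_pos"][:2]@U,"F lat/along",s["contact_force"][:2]@X,s["contact_force"][:2]@U,"M",s["moment"].round(2))
p,d,m=shot("wrist","w7")
E
```

```text
clock: 12.33
tool_pos: [0.4994, -0.0236, 0.0506]
eef_rot: [0.801, 0.599, 0.003, -0.002]
contact_force: [0.5, -0.1, -0.8]
opening: 0.403
finger_force: 55.0
clock: 13.0
tool_pos: [0.5073, 0.0033, 0.0506]
eef_rot: [0.801, 0.599, 0.003, -0.002]
contact_force: [0.1, -0.6, -0.5]
opening: 0.4
finger_force: 55.0
tcp lat,along 0.48584117220867346 0.14607809406752634 F lat/along 0.23317441159988503 -0.5169188001349546 M [-0.11 -0.08 -0.02]
```

View pics/w7.png

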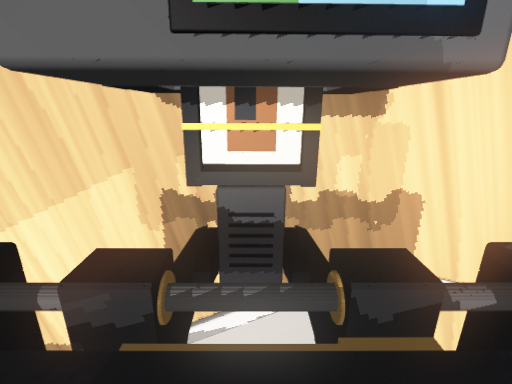

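The view shows the yellow line at v=126 and the scanner's face/upper lip cutting the tray off at about v=85. I measure the remaining distance from those.

Run:
```python
from h import *
z=np.load("pics/w7.npz");p=z["p"];m={k:z[k] for k in("intrinsics","dist","view")}
W=cloud(m,z["d"])
for u in(215,290):
  print(u,[(v,int(p[v,u].max()),round(float(W[v,u,2]),3),round(float(W[v,u,:2]@U),4)) for v in range(62,96,2)])
print(130,[(v,int(p[v,130].max()),round(float(W[v,130,2]),3),round(float(W[v,130,:2]@U),4)) for v in range(56,96,3)])
y=ray(m,[[251,126]],.051)[0,:2];print("yellow along",y@U, "lip85@.058",ray(m,[[251,85.5]],.058)[0,:2]@U)
```

```text
215 [(62, 79, 0.112, 0.2326), (64, 74, 0.112, 0.2322), (66, 68, 0.112, 0.2316), (68, 54, 0.109, 0.2317), (70, 40, 0.109, 0.2311), (72, 34, 0.107, 0.2309), (74, 35, 0.101, 0.231), (76, 35, 0.097, 0.231), (78, 37, 0.091, 0.231), (80, 36, 0.084, 0.231), (82, 36, 0.075, 0.2311), (84, 37, 0.067, 0.2311), (86, 140, 0.05, 0.2316), (88, 186, 0.05, 0.2307), (90, 185, 0.05, 0.2298), (92, 184, 0.05, 0.229), (94, 184, 0.05, 0.2281)]
290 [(62, 73, 0.11, 0.2328), (64, 76, 0.111, 0.2323), (66, 70, 0.111, 0.2318), (68, 61, 0.11, 0.2315), (70, 49, 0.108, 0.2312), (72, 41, 0.108, 0.2308), (74, 42, 0.102, 0.2309), (76, 42, 0.097, 0.231), (78, 45, 0.093, 0.2308), (80, 46, 0.087, 0.2308), (82, 48, 0.078, 0.2309), (84, 48, 0.07, 0.2309), (86, 75, 0.057, 0.2311), (88, 184, 0.05, 0.2307), (90, 184, 0.05, 0.2299), (92, 186, 0.05, 0.229), (94, 184, 0.051, 0.2281)]
130 [(56, 96, 0.112, 0.234), (59, 88, 0.112, 0.2333), (62, 78, 0.112, 0.2326), (65, 69, 0.112, 0.232), (68, 50, 0.109, 0.2317), (71, 33, 0.107, 0.2312), (74, 34, 0.099, 0.2313), (77, 34, 0.091, 0.2313), (80, 33, 0.081, 0.2314), (83, 33, 0.069, 0.2313), (86, 24, 0.053, 0.2314), (89, 156, 0.001, 0.2335), (92, 241, -0.001, 0.2318), (95, 238, -0.0, 0.2299)]
yellow along 0.21356748946083587 lip85@.058 0.23121382177561542
```

The face is at along = 0.2310 and the yellow line at 0.2136, so 17.5 mm remain.

```bash
python3 -m inch '-1 .004 0 0 0 0 0;-1 .004 0 0 0 0 0;-1 .004 0 .0001 0 0 0;-1 .003 0 0 0 0 0;-1 .0025 0 0 0 0 0;-1 0 0 0 0 0 0;-1 0 0 0 0 0 0;-1 0 0 0 0 0 0'
python3 - <<'E'
from h import *
s=get_state();print("tcp lat,along",s["tool_pos"][:2]@X,s["tool_pos"][:2]@U,"F lat/along",s["contact_force"][:2]@X,s["contact_force"][:2]@U,"M",s["moment"].round(2))
p,d,m=shot("wrist","w8");W=cloud(m,d)
f=W[100:125,120:380].reshape(-1,3);f=f[(f[:,2]>.065)&(f[:,2]<.1)];print("face n",len(f),np.median(f[:,:2]@U) if len(f) else 0)
hsv=cv2.cvtColor(p,cv2.COLOR_RGB2HSV);Y=cv2.inRange(hsv,(20,120,100),(35,255,255))[60:180,180:330];ys,xs=np.nonzero(Y);print("yellow",len(ys),ys.min()+60 if len(ys) else 0,ys.max()+60 if len(ys) else 0)
y=ray(m,[[251,126]],.051)[0,:2];print("yellow along by v=126",y@U)
mid,u=trayfit(p,m,.051,range(140,182),range(190,240),251,85)
sag(d,m,U,132,182,195,310)
cv2.imwrite("pics/w8c.png",cv2.resize(p[40:240,130:380,::-1],None,fx=3,fy=3,interpolation=cv2.INTER_CUBIC))
E
```

```text
clock: 13.72
tool_pos: [0.5117, 0.0185, 0.0505]
eef_rot: [0.801, 0.598, 0.003, -0.002]
contact_force: [0.1, -0.3, -0.8]
opening: 0.398
finger_force: 55.0
tcp lat,along 0.48576320930368766 0.1619628389522971 F lat/along 0.14245064787622266 -0.29161076282397286 M [-0.08  0.04  0.03]
face n 0 0
yellow 0 0 0
yellow along by v=126 0.22942874260547452
heading L,R 70.71578 146.63985 width 0.04493904500350544 0.0020418163215059834Traceback (most recent call last):
  File "<stdin>", line 7, in <module>
  File "h.py", line 40, in trayfit
    ys,xs=np.nonzero(Y);yp=ray(m,np.c_[xs,ys],z)[:,:2];t=np.median((yp-c0)@u);mid=c0+u*(t+.060)
                           ~~~^^^^^^^^^^^^^^^^^^
  File "h.py", line 7, in ray
    n=cv2.undistortPoints(uv,m["intrinsics"],m["dist"]).reshape(-1,2)
      ~~~~~~~~~~~~~~~~~~~^^^^^^^^^^^^^^^^^^^^^^^^^^^^^^
cv2.error: OpenCV(4.12.0) /io/opencv/modules/calib3d/src/undistort.dispatch.cpp:347: error: (-215:Assertion failed) CV_IS_MAT(_src) && CV_IS_MAT(_dst) && (_src->rows == 1 || _src->cols == 1) && (_dst->rows == 1 || _dst->cols == 1) && _src->cols + _src->rows - 1 == _dst->rows + _dst->cols - 1 && (CV_MAT_TYPE(_src->type) == CV_32FC2 || CV_MAT_TYPE(_src->type) == CV_64FC2) && (CV_MAT_TYPE(_dst->type) == CV_32FC2 || CV_MAT_TYPE(_dst->type) == CV_64FC2) in function 'cvUndistortPointsInternal'
```

Travel measured 15.9 mm, so about 1.5 mm is left; the overhanging scanner top now hides the line. I add that and check that the tray hasn't slipped in the fingers (body's rear edge in the picture).

```bash
python3 -m inch '-1 .0015 0 0 0 0 0;-1 0 0 0 0 0 0;-1 0 0 0 0 0 0;-1 0 0 0 0 0 0;-1 0 0 0 0 0 0;-1 0 0 0 0 0 0'
python3 - <<'E'
from h import *
s=get_state();a=s["tool_pos"][:2]@U;print("tcp lat,along",s["tool_pos"][:2]@X,a,"face-yellow gap",.2311-(a+.22943-.16196))
p,d,m=shot("wrist","w9");p7=np.load("pics/w7.npz")["p"];g=lambda q,v0,v1:q[v0:v1,225:278].astype(float).mean((1,2)).round(0)
print(g(p7,176,196));print(g(p,176,196))
W=cloud(m,d);print("tray top z at v 170-182",np.median(W[168:183,200:305,2]),"slope tab",np.median(W[205:215,225:280,2]))
cv2.imwrite("pics/w9c.png",cv2.resize(p[40:240,130:380,::-1],None,fx=3,fy=3,interpolation=cv2.INTER_CUBIC))
E
```

```text
clock: 14.27
tool_pos: [0.5122, 0.0201, 0.0506]
eef_rot: [0.801, 0.598, 0.003, -0.002]
contact_force: [0.5, 0.6, -1.4]
opening: 0.4
finger_force: 55.0
tcp lat,along 0.485813503157574 0.1636500296859773 face-yellow gap -2.0029685977335232e-05
[87. 86. 86. 85. 84. 84. 83. 82. 82. 69. 67. 81. 89. 94. 95. 95. 95. 94.
 94. 93.]
[84. 83. 83. 83. 82. 82. 81. 81. 80. 67. 65. 80. 88. 94. 95. 95. 95. 94.
 94. 94.]
tray top z at v 170-182 0.05121547474070494 slope tab 0.05145128287594747
```

View pics/w9c.png

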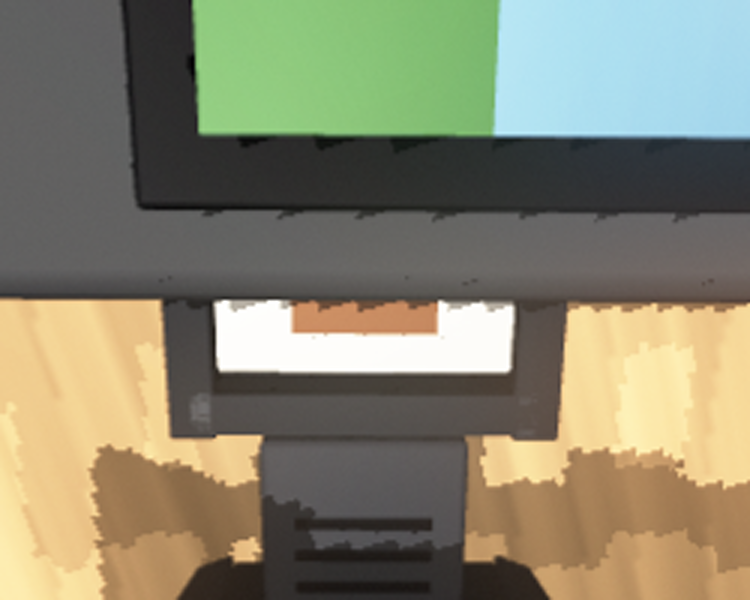

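The crop shows the tray entering squarely under the scanner's edge (crop v≈300), with its rear edge at the same rows as before, so it hasn't slipped. The gap works out to 0 mm, and contact force is only about 1 N. I hand the job in.

```bash
python3 -c "
from plant import r
print(r.finish_job())"
```

```text
the job is handed in; nothing more can be done
None
```

I handed the job in at about 14 s with the tray level in the scanner slot and its tab still gripped at 55 N; the yellow line works out flush with the entry face (calculated, because the scanner's top hid it), with no sign of forcing; the judge's result was not shown.

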